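Lock the sorting belt's drive wheel with its bolt

ROBOT

A 6-joint arm with a two-finger parallel gripper is mounted at the origin on the work surface. World frame = base frame: x ahead of the robot, y to its left, z up, the work surface at z = 0. Lengths are in mm, angles in degrees, forces in N, time in s.
With the tool pointing down it reaches from about 350 to 850 mm from the base axis. Payload 8.1 kg.
Tool frame: the origin (TCP) lies midway between the tips of the shut fingers; the grasp point (between the pads) lies 19 mm behind it; z points along the fingers, y is the line along which they close (so a half turn about z gives the same grasp; the last joint's range is limited). The gripper opens to 85 mm and grips with 20 to 120 N. Pads are 22 mm wide; open, the fingers measure 114 mm over their backs; the gripper's body (76 mm by 85 mm) begins 54 mm behind the grasp point. The pads swing forward as they close: fully open they stand 13 mm farther back than shut.
Start: joints at [71.368, 7.471, 85.268, -0, 87.261, -4.893], TCP at [142.483, 582.841, 207.092] pointing down, gripper open.
Joint ranges: [-169.43, 169.43], [-51.17, 129.36], [1.28, 143.12], [-76.62, 256.62], [0, 156.53], [-152.29, 152.29]. Speed limits (degrees/s): [136.94, 136.94, 159.86, 180, 180, 180].

INTERFACE

Orientations are given as [roll, pitch, yaw] about the fixed x, y, z axes, in that order (R = Rz(yaw) Ry(pitch) Rx(roll)).
In Python, from bench import r gives the robot as it stands.
- The arm moves only by the tool steer_hand, called after "Emit:" by a JSON object that holds its "method" and its "body". Schema: {"type":"object","properties":{"segments":{"type":"object","properties":{"moves":{"type":"array","items":{"type":"array","items":{"type":"number"},"minItems":7,"maxItems":7},"minItems":1,"maxItems":8}},"additionalProperties":false,"required":["moves"]},"force":{"type":"number"},"only":{"type":"string"},"quiet":{"type":"boolean"},"lines":{"type":"string"}},"required":["segments"],"additionalProperties":false}. segments is an object whose key "moves" holds a list of rows, 1 to 8 of them, each of 7 numbers: a rotation vector rx, ry, rz in units of 10 degrees, then dx, dy, dz in units of 25 mm, then the finger opening in mm; each row is the pose to reach, as a shift and turn from the pose commanded when the call began, along the tool's axes at that moment; what a row does not reach only later rows make up. A row lasts 1/8 s, in which the tool goes at most 62.5 mm and 10.7 degrees, less where a joint would pass 70% of its speed; a pose out of reach is approached as far as the arm can. The fingers move at their own pace and stop on an object; force is the grip in N (left out, the last holds). Time passes only in rows, so rows that do not move let the fingers close. The tool returns the time, the measured TCP pose, the force, the opening and the grip force at its end. only (a regular expression) keeps the lines of the reply that match it, lines (a string "A,B") keeps lines A to B, and quiet returns only ok. Input that does not fit is refused with a message, and nothing moves.
- r.sense(): the state, without advancing time (a new reading comes with each control period).
- r.snapshot(name): name is "scene" or "side" or "wrist"; returns a dict with "pixels" (400x640x3 uint8, blue, green, red), "fx", "fy", "cx", "cy" (pixels), "D" ([k1, k2, p1, p2, k3] as OpenCV has them; the pictures are not rectified), "pose" (4x4, takes a point from camera to world coordinates). Camera axes: x right, y up, looking along -z (the intrinsics and any distortion apply to the point x, -y, -z); pixel columns grow to the right and rows downward; lengths in mm; the calibration is good to about 2 mm. A picture is of the moment at which its call begins. There is no depth.
- r.hand_in(): hands the job in; it is judged then, once.
The state is a dict: "time": time; "joint_pos": joint angles; "qd": joint speeds; "joint_efforts": joint torques, N m; "tool_pos": TCP position; "tcp_rot": TCP orientation; "ft_force": force on the tool from outside, world axes, zero at the start; "wrist_torque": the same for the moment, N m; "finger_gap": finger opening in mm; "grip_force": force on a finger pad.
Only numpy, scipy, OpenCV 4.12 (cv2) and the standard library are available. Lean on these libraries where they do the work, as an engineer would, in place of code of your own. Each camera call takes 0.05 s, during which the arm holds its last target. There are 200 camera calls.

TASK

Lock the sorting belt's drive wheel: first roll the black wheel until the yellow mark on its rim is at the very top, then lift the bolt's red-knobbed handle out of its slot, slide the bolt fully home into the wheel's keeper hole, and fold the handle all the way down into the other slot so that it stays locked. Leave the contactor, the module and the screwdriver on the bench where they are.

Things in the scene. Friction and masses are not known exactly. Their poses are not given: they have to be found in the camera images.
- machine: Fixed end of a belt conveyor on a grey base plate 190 x 500 mm. Origin on the bench straight below the wheel's centre; x points away from the robot side (yaw varies), y along the axle and the bolt's travel (towards the belt), z up. Belt bed: y 66 to 188, x -40 to 310 mm, 104 mm high. Bearing pedestals at y +-36 to +-54 mm, up to 26 mm above the axle.
- rail (a point): Middle of the yellow guard rail over the bolt, 20 mm thick: machine x = -64, z = 345 mm, y = -140 to -260 mm; its ends slope back to posts at x = +70 mm (290 mm high). It blocks a hand held upright over the handle; a hand leaning back towards the robot (-x) by 35 to 45 degrees passes under it.
- axle (a point): Centre of the drive wheel, 115 mm above the bench; axes as the machine's. The wheel is a solid black disc (grey sides), 190 mm diameter, 28 mm thick along machine y, free on both sides over the outer 45 mm (the withdrawn bolt tip is 51 mm away), so it can be pinched across its thickness from above or from the robot side.
- wheel (a joint): Wheel angle, rad: 0 = yellow mark at the very top; positive = mark gone round towards the robot side (machine -x). No stops; stays where it is left; about 1.6 N at the rim turns it. Starts at 1.0 to 2.0 with the mark down on the robot side, so roll the top of the wheel away from the robot (+x).
- mark (a point): Yellow mark, 20 x 26 mm, on the outer surface (tread) of the wheel's rim; the point is on the rim, 95 mm from the axle.
- keeper (a point): Mouth of the keeper hole in the wheel's -y face (brass ring, black centre), 62 mm from the axle, 26 mm across. With the mark on top it lies 40 degrees from the top towards the robot, in line with the bolt. The bolt enters only with the wheel within about 0.08 rad of that; elsewhere it butts on the wheel.
- bolt (a joint): Bolt travel, m: 0 = withdrawn (start), 0.070 = fully home in the keeper (end stop). Slides along machine +y, about 3 N friction, stays where left. It cannot slide while the handle is folded: a steel lug stands between the two handle slots; the handle clears it when raised above about 0.7 rad.
- bolt_tip (a point): Round front end of the steel bolt rod (16 mm thick, 205 mm long) on a blue bracket that slopes 40 degrees, facing the robot side. 51 mm short of the wheel's face when withdrawn, 19 mm inside when home. Rod axis at machine x = -40, z = 162.5 mm.
- handle (a joint): Handle angle about the rod's axis, rad: 0 = folded down towards the robot (in a slot, 10 degrees above level), 1.2 = fully raised (end stop, 11 degrees from vertical). About 1.2 N at the knob moves it; stays where left. Starts at 0 to 0.05. Folds down only at either end of the bolt's travel.
- knob (a point): Centre of the red knob on the handle's end: cylinder 26 mm diameter, 30 mm long along machine y (pinch it across that length), 60 mm from the rod's axis. In the machine frame y = -165 mm withdrawn, -95 mm home; x = -99, z = 173 mm folded; x = -52, z = 221 mm raised.
- contactor: Bystander: black and white contactor block, 80 x 70 mm, 85 mm high; origin under its centre.
- module: Bystander: black module 110 x 75 mm, 52 mm high, with a green top block; origin under its centre.
- driver: Bystander: screwdriver 200 mm long lying on the bench; origin under its middle.

How it is judged:
By the outcome, as a careful person would: the job done as asked, in the order asked, and still so for the second after the job is handed in, with the robot touching nothing.
It also fails if it takes over 70 s, if anything falls off the work surface, if the arm or the gripper's body presses on something with over 40 N, if the wrist force passes 120 N, or if a joint passes its speed limit or range.

## Working session

There is one attempt and no reset: what is moved stays moved. The work goes in short steps, Python scripts to look and compute and a tool call to move; the robot and the scene stay as the last step left them, time stands still between calls to the robot, and variables do not carry over. Pictures are saved under pics/ and viewed, at most 10 in all, crops included, and the job is handed in when it is done.

```bash
ls; mkdir -p pics
```

Run:
```python
from bench import r
import cv2,numpy as np,pickle
ims=[]
for n in("scene","side"):
    s=r.snapshot(n); pickle.dump(s,open(n+".pkl","wb")); cv2.imwrite(f"pics/{n}0.png",s["pixels"])
    print(n,s["fx"],s["cx"],s["cy"],s["D"],np.round(s["pose"],3).tolist())
```

```text
bench.py
pics
scene 431.73384349193157 316.4156820814791 198.6821999249888 [-0.10431018  0.          0.          0.          0.        ] [[-0.4, -0.657, 0.639, 1412.517], [0.916, -0.296, 0.27, 269.249], [0.011, 0.693, 0.721, 1227.861], [0.0, 0.0, 0.0, 1.0]]
side 468.0248075933878 322.64949246213104 201.23213799257485 [-0.11413623  0.          0.          0.          0.        ] [[0.831, 0.318, -0.457, -123.747], [-0.556, 0.479, -0.679, -1011.077], [0.003, 0.818, 0.575, 998.536], [0.0, 0.0, 0.0, 1.0]]
```

View pics/scene0.png

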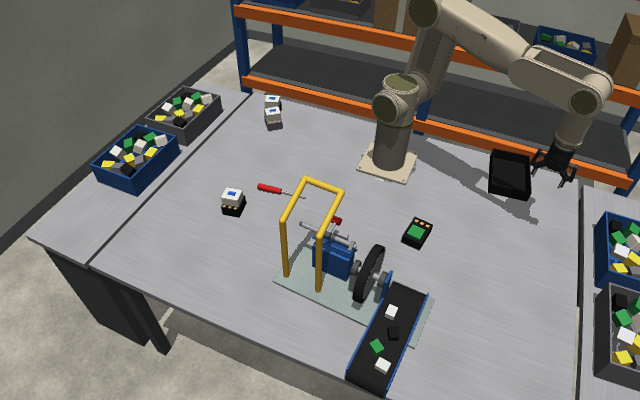

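View pics/side0.png

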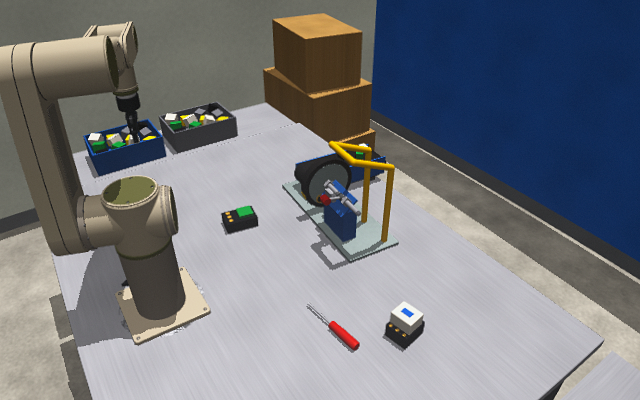

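The scene view shows the rail corners near (306,180) and (343,191), the knob near (337,221) and the wheel near (368,272). In the side view the knob is near (325,200) and the wheel near (330,180). I'll enlarge both.

Create h.py:
```python
import cv2,numpy as np,pickle
from scipy.spatial.transform import Rotation as R
def K(s): return np.array([[s["fx"],0,s["cx"]],[0,s["fy"],s["cy"]],[0,0,1.]])
def ray(s,uv):
    p=cv2.undistortPoints(np.array([[uv]],float),K(s),np.array(s["D"]))[0,0]
    P=np.array(s["pose"]); d=P[:3,:3]@np.array([p[0],-p[1],-1]); return P[:3,3],d/np.linalg.norm(d)
def plane(s,uv,z): o,d=ray(s,uv); return o+d*(z-o[2])/d[2]
def tri(*su):
    A=np.zeros((3,3));b=np.zeros(3);L=[ray(*x) for x in su]
    for o,d in L: M=np.eye(3)-np.outer(d,d);A+=M;b+=M@o
    p=np.linalg.solve(A,b); return p,[round(float(np.linalg.norm((np.eye(3)-np.outer(d,d))@(p-o))),1) for o,d in L]
def proj(s,p):
    P=np.linalg.inv(np.array(s["pose"])); q=(P[:3,:3]@np.asarray(p,float).T).T+P[:3,3]; q=q*[1,-1,-1]
    return cv2.projectPoints(q.reshape(-1,1,3),np.zeros(3),np.zeros(3),K(s),np.array(s["D"]))[0][:,0]
def crop(s,x,y,w,h,k,f): cv2.imwrite(f,cv2.resize(s["pixels"][y:y+h,x:x+w],None,fx=k,fy=k,interpolation=cv2.INTER_CUBIC))
def blobs(s,lo,hi,box=None,amin=6):
    m=cv2.inRange(cv2.cvtColor(s["pixels"],cv2.COLOR_BGR2HSV),lo,hi)
    n,l,st,c=cv2.connectedComponentsWithStats(m)
    return [(st[i].tolist(),c[i].round(1).tolist()) for i in range(1,n) if st[i,4]>=amin and (box is None or box[0]<c[i,0]<box[2] and box[1]<c[i,1]<box[3])]
def load(n): return pickle.load(open(n+".pkl","rb"))
```

Run:
```python
from h import *
a,b=load("scene"),load("side")
A=cv2.resize(a["pixels"][165:345,265:445],None,fx=3.3,fy=3.3,interpolation=2)
crop(a,265,170,180,150,4.4,"pics/a1.png"); crop(b,270,130,140,135,4.4,"pics/b1.png")
for s,bx in((a,(265,165,445,345)),(b,(270,120,410,265))):
    print("red",blobs(s,(0,150,60),(6,255,255),bx)); print("yel",blobs(s,(18,140,80),(32,255,255),bx))
```

```text
red [([257, 184, 24, 10, 135], [268.7, 188.5]), ([331, 216, 10, 9, 53], [335.9, 220.2])]
yel [([279, 176, 66, 116, 1541], [309.0, 224.6]), ([414, 219, 5, 4, 12], [416.1, 220.4]), ([420, 222, 4, 3, 10], [421.5, 223.0]), ([425, 224, 5, 4, 11], [427.0, 225.6])]
red [([320, 195, 11, 10, 72], [324.9, 199.2])]
yel [([361, 130, 13, 6, 22], [367.0, 131.9]), ([343, 137, 11, 4, 15], [348.0, 138.5]), ([329, 140, 66, 102, 1505], [368.2, 177.3]), ([301, 192, 5, 7, 10], [303.3, 194.9])]
```

View pics/a1.png

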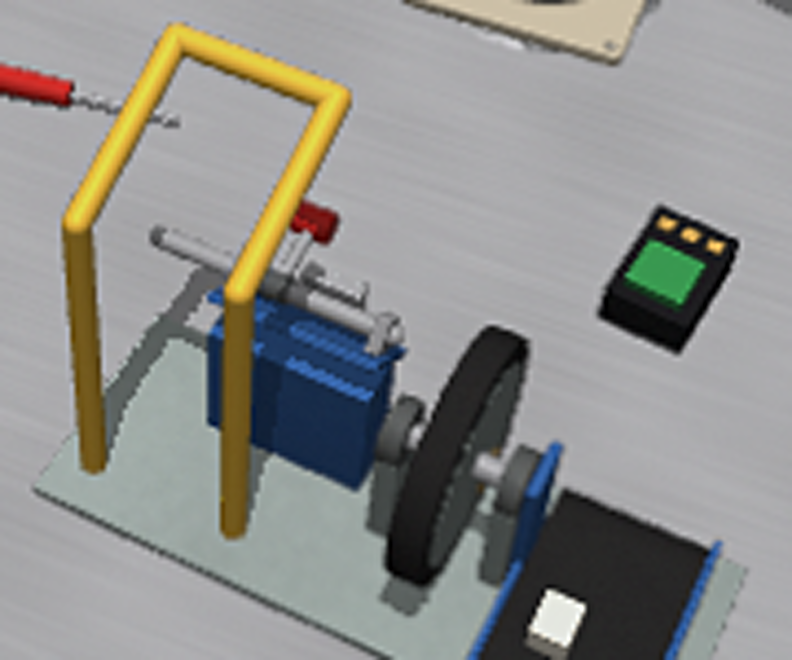

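View pics/b1.png

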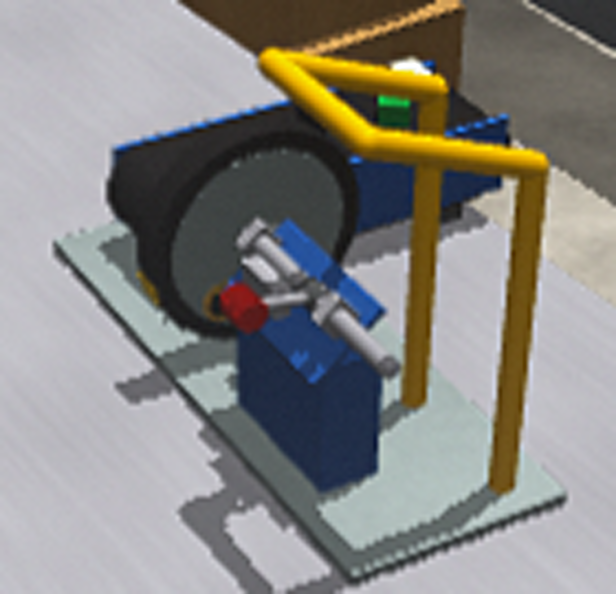

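The crops show the rail corners, post tops, rod's rear end and knob clearly. The mark sits low on the robot side, at side crop (145,285). I'll triangulate these and fit the machine pose.

Create fit.py:
```python
from h import *
from scipy.optimize import least_squares
a,b=load("scene"),load("side")
ca=lambda x,y:(265+x/4.4-.4,170+y/4.4-.4); cb=lambda x,y:(270+x/4.4-.4,130+y/4.4-.4)
P=[("knob",(335.9,220.2),(324.9,199.2),(-99,-165,174)),
("railW",ca(340,99),cb(270,63),(-64,-140,345)),("railF",ca(176,38),cb(368,138),(-64,-260,345)),
("postW",ca(238,291),cb(437,90),(70,-140,290)),("postF",ca(77,224),cb(535,160),(70,-260,290)),
("rodend",ca(157,236),cb(389,367),(-40,-270,162.5))]
W=[];M=[]
for n,u,v,m in P:
    p,e=tri((a,u),(b,v)); print(n,p.round(1),e); W.append(p);M.append(m)
W=np.array(W);M=np.array(M,float)
def T(q,m): return np.asarray(m)@R.from_euler('z',q[2]).as_matrix().T+[q[0],q[1],0]
f=least_squares(lambda q:(T(q,M)-W).ravel(),[600,0,0],loss='soft_l1',f_scale=4).x
print(f[:2],np.degrees(f[2])); print((W-T(f,M)).round(1)); np.save("fit.npy",f)
o,d=ray(b,(303.3,194.9)); Rm=R.from_euler('z',f[2]).as_matrix()
o2=Rm.T@(o-[f[0],f[1],115]);d2=Rm.T@d
# mark: intersect with cylinder r=95
A=d2[0]**2+d2[2]**2;B=o2[0]*d2[0]+o2[2]*d2[2];C=o2[0]**2+o2[2]**2-95**2
disc=B*B-A*C; t=(-B-np.sqrt(max(disc,0)))/A; m=o2+t*d2; print("mark",m,np.arctan2(-m[0],m[2]),disc)
from bench import r
s=r.sense(); print(s["tool_pos"],s["tcp_rot"],s["time"])
```

```bash
python3 fit.py
```

```text
knob [542.4 -30.3 173.7] [1.7, 1.7]
railW [578.3  -6.2 345.2] [2.5, 2.5]
railF [ 570.8 -126.9  347.4] [1.5, 1.5]
postW [712.8 -20.7 290.4] [3.1, 3.1]
postF [ 705.  -137.3  292.6] [2.0, 2.0]
rodend [ 592.9 -133.7  163.5] [1.3, 1.3]
[654.61100446 127.45842199] -4.592403119774298
[[-0.3 -1.2 -0.3]
 [-1.3  0.7  0.2]
 [ 0.8 -0.3  2.4]
 [-0.3 -3.   0.4]
 [ 1.5  0.   2.6]
 [-0.2  4.8  1. ]]
mark [-91.91577905  -6.36846499 -24.01019702] 1.826306359726074 412.2534052040428
[142.30991974 582.31423993 206.13048649] [-1.79902347e+02 -8.21874899e-03  1.66255966e+02] 0.1
```

Create plan.py:
```python
# usage: plan.py mx my mz theta [my mode] -> rotvec + shift from the current pose, tool axes
from h import *; import sys
from bench import r
f=np.load("fit.npy"); Rm=R.from_euler('z',f[2]).as_matrix()
s=r.sense(); p0=np.array(s["tool_pos"]); R0=R.from_euler('xyz',s["tcp_rot"],degrees=True).as_matrix()
def pose():
    m=Rm.T@(p0-[f[0],f[1],0]); z=Rm.T@R0[:,2]; y=Rm.T@R0[:,1]
    return m,np.degrees(np.arctan2(z[0],-z[2])),y
m,th,y=pose(); print("now machine",m.round(1),"theta",th.round(1),"y",y.round(3),"t",s["time"],"gap",round(s["finger_gap"],1),"F",np.round(s["ft_force"],1),"j",np.round(s["joint_pos"],0))
if len(sys.argv)>1:
    x,yy,z,t=map(float,sys.argv[1:5]); tr=np.radians(t)
    Z=np.array([np.sin(tr),0,-np.cos(tr)]);Y=np.array([0,1,0]);Rt=Rm@np.c_[np.cross(Y,Z),Y,Z]
    pw=Rm@[x,yy,z]+[f[0],f[1],0]
    print("rv",np.degrees(R.from_matrix(R0.T@Rt).as_rotvec()).round(1),"d",(R0.T@(pw-p0)).round(1),"world",pw.round(0))
```

```bash
python3 plan.py -102 0 217 45; python3 plan.py -120 0 260 45
```

Run:
```python
from h import *
a=load("scene");f=np.load("fit.npy")
for n,uv,z in(("module top",(265+670/4.4,170+272/4.4),52),):
    print(n,plane(a,uv,z).round(0))
```

```text
now machine [-547.1  412.4  206.1] theta -0.0 y [ 0.159  0.987 -0.002] t 0.1 gap 85.3 F [ 0.3 -0.  -1. ] j [71.  8. 85. -0. 87. -5.]
rv [ -3.7 -44.9  -8.6] d [-505.  -336.4  -10.4] world [553. 136. 217.]
now machine [-547.1  412.4  206.1] theta -0.0 y [ 0.159  0.987 -0.002] t 0.1 gap 85.3 F [ 0.3 -0.  -1. ] j [71.  8. 85. -0. 87. -5.]
rv [ -3.7 -44.9  -8.6] d [-487.2 -339.3  -53.4] world [535. 137. 260.]
module top [373. 221.  52.]
```

The manual's scale: shifts go in units of 25 mm and turns go in units of 10 degrees. Converting my numbers, -370 mm is -14.8, -320 mm is -12.8, -2 degrees is -0.2.

Emit:
{"method": "steer_hand", "body": {"segments": {"moves":[[0, 0, 0, -1.6, -1, -2, 50], [-0.05, -0.6, -0.15, -3.6, -2.4, -2.2, 50], [-0.1, -1.2, -0.3, -5.4, -3.8, -2.2, 50], [-0.15, -1.8, -0.4, -7.2, -5, -2.2, 50], [-0.2, -2.4, -0.5, -9, -6.2, -2.2, 50], [-0.25, -3, -0.6, -10.8, -7.6, -2.2, 50], [-0.3, -3.6, -0.7, -12.8, -9, -2.2, 50], [-0.37, -4.2, -0.8, -14.8, -10.2, -2.2, 50]]}, "force": 25}}

```text
time: 1.1
tool_pos: [442.1, 246.1, 262.0]
tcp_rot: [179.3, 42.3, 174.5]
ft_force: [0.2, -0.3, -0.7]
finger_gap: 49.9
grip_force: 0.0
```

```bash
python3 plan.py -102 0 217 45
```

```text
now machine [-221.4  101.2  262. ] theta 42.3 y [0.008 1.    0.009] t 1.1 gap 49.9 F [ 0.2 -0.3 -0.7] j [ 47. -40. 129. -35.  66. -31.]
rv [ 0.1 -2.7 -0.7] d [ -59.2 -100.7  113.5] world [553. 136. 217.]
```

Scaled: 113 mm is 4.52, -101 mm is -4.04, -2.7 degrees is -0.27.

Emit:
{"method": "steer_hand", "body": {"segments": {"moves":[[0, -0.1, 0, -0.8, -1.4, 1.4, 50], [0, -0.2, 0, -1.6, -2.8, 3, 50], [0, -0.27, -0.07, -2.36, -4.04, 4.52, 50], [0, -0.27, -0.07, -2.36, -4.04, 4.52, 50], [0, -0.27, -0.07, -2.36, -4.04, 4.52, 50]]}}}

```text
time: 1.72
tool_pos: [551.1, 136.1, 216.5]
tcp_rot: [179.9, 44.8, 175.2]
ft_force: [-0.4, 0.4, -0.4]
finger_gap: 50.1
grip_force: 0.0
```

```bash
python3 plan.py -46 0 161 45; python3 -c "
from h import *
from bench import r
for n in('wrist','side'):
    s=r.snapshot(n);pickle.dump(s,open(n+'1.pkl','wb'))
cv2.imwrite('pics/w1.png',load('wrist1')['pixels'])
f=np.load('fit.npy');s=load('side1');print(blobs(s,(18,140,60),(32,255,255),(290,170,330,215),3))
"
```

```text
now machine [-103.8    0.3  216.5] theta 44.8 y [0.002 1.    0.002] t 1.725 gap 50.1 F [-0.4  0.4 -0.4] j [ 20. -38. 134. -25.  45. -54.]
rv [-0.  -0.2 -0.1] d [-1.9 -0.2 80.2] world [609. 131. 161.]
[([301, 192, 5, 7, 11], [303.5, 195.0]), ([317, 195, 3, 4, 5], [318.0, 196.4])]
```

View pics/w1.png

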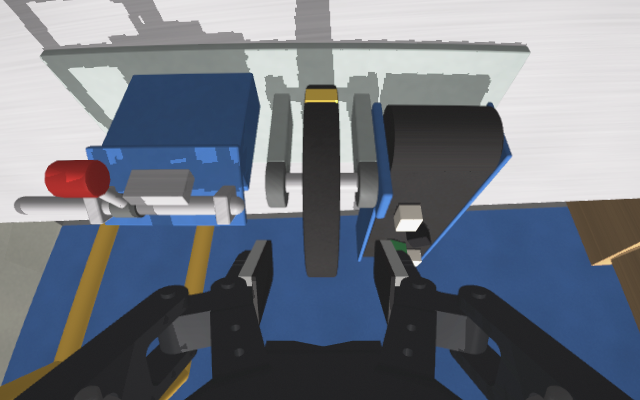

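The wheel (column 320) lies midway between the fingers, and the mark is at (320,95). I'll advance and pinch.

Scaled: 80 mm is 3.2, -2 mm is -0.08.

Emit:
{"method": "steer_hand", "body": {"segments": {"moves":[[0, 0, 0, -0.04, 0, 1.6, 50], [0, 0, 0, -0.08, 0, 3.2, 50], [0, 0, 0, -0.08, 0, 3.2, 50], [0, 0, 0, -0.08, 0, 3.2, 15], [0, 0, 0, -0.08, 0, 3.2, 15], [0, 0, 0, -0.08, 0, 3.2, 15], [0, 0, 0, -0.08, 0, 3.2, 15]]}, "force": 40}}

```text
time: 2.7
tool_pos: [608.4, 130.2, 163.0]
tcp_rot: [-179.9, 44.9, 175.3]
ft_force: [-2.4, -14.6, -0.7]
finger_gap: 26.0
grip_force: 39.2
```

```bash
python3 plan.py -46 0 161 45
```

```text
now machine [-46.3  -1.  163. ] theta 44.9 y [ 0.003  1.    -0.001] t 2.7 gap 26.0 F [ -2.4 -14.6  -0.7] j [ 17. -24. 130. -28.  34. -51.]
rv [-0.2 -0.1 -0.1] d [1.2 1.  1.6] world [609. 131. 161.]
```

Emit:
{"method": "steer_hand", "body": {"segments": {"moves":[[0, 0.75, 0, -0.348, 0, 0.024, 15], [0, 1.5, 0, -0.692, 0, 0.092, 15], [0, 2.25, 0, -1.02, 0, 0.204, 15], [0, 3, 0, -1.336, 0, 0.356, 15], [0, 3.75, 0, -1.624, 0, 0.552, 15], [0, 4.5, 0, -1.888, 0, 0.78, 15], [0, 5.25, 0, -2.116, 0, 1.044, 15], [0, 6, 0, -2.312, 0, 1.336, 15]]}}}

```text
time: 3.7
tool_pos: [670.9, 124.9, 178.5]
tcp_rot: [-179.9, -15.7, 175.3]
ft_force: [-7.5, -9.9, -9.1]
finger_gap: 26.3
grip_force: 46.4
```

```bash
python3 plan.py
```

```text
now machine [ 16.5  -1.2 178.5] theta -15.7 y [ 0.     1.    -0.002] t 3.7 gap 26.3 F [-7.5 -9.9 -9.1] j [  5.  38.  51.   3. 106. -80.]
```

Emit:
{"method": "steer_hand", "body": {"segments": {"moves":[[0, 0, 0, 0, 0, 0, 50], [0, 0, 0, 0, 0, 0, 50], [0, 0, 0, 0, 0, -1.2, 50], [0, 0, 0, 0, 0, -2.8, 50], [0, 0, 0, 0, 0, -2.8, 50]]}}}

```text
time: 4.32
tool_pos: [693.7, 126.5, 257.3]
tcp_rot: [179.7, -14.2, 175.5]
ft_force: [0.2, 0.6, -0.5]
finger_gap: 49.9
grip_force: 0.0
```

```bash
python3 plan.py -110 0 225 45
```

```text
now machine [ 39.1   2.1 257.3] theta -14.2 y [-0.001  1.     0.004] t 4.325 gap 49.9 F [ 0.2  0.6 -0.5] j [  5.  41.  39.   3. 114. -80.]
rv [  0.3 -59.2  -0. ] d [136.6  -2.1  67.9] world [545. 136. 225.]
```

Emit:
{"method": "steer_hand", "body": {"segments": {"moves":[[0, -0.75, 0, 0.68, 0, 0.16, 50], [0, -1.5, 0, 1.36, 0, 0.4, 50], [0, -2.2, 0, 2, 0, 0.64, 50], [0, -3, 0, 2.72, 0, 1.04, 50], [0, -3.7, 0, 3.4, 0, 1.44, 50], [0, -4.5, 0, 4.12, -0.04, 1.92, 50], [0, -5.2, 0, 4.8, -0.08, 2.32, 50], [0, -5.92, 0, 5.48, -0.08, 2.72, 50]]}}}

```text
time: 5.32
tool_pos: [541.1, 136.3, 219.2]
tcp_rot: [179.5, 44.7, 175.2]
ft_force: [-0.8, -0.5, 0.4]
finger_gap: 49.8
grip_force: 0.0
```

Emit:
{"method": "steer_hand", "body": {"segments": {"moves":[[0, 0, 0, 0, 0, 0, 50], [0, 0, 0, 0, 0, 0, 50]]}}}

```text
time: 5.58
tool_pos: [542.5, 136.3, 220.1]
tcp_rot: [179.6, 44.4, 175.2]
ft_force: [-0.7, 0.8, 0.9]
finger_gap: 49.8
grip_force: 0.0
```

```bash
python3 plan.py -46 -1 163 45
```

Create mark.py:
```python
from h import *
from bench import r
import sys
f=np.load("fit.npy");Rm=R.from_euler('z',f[2]).as_matrix()
for n in("wrist","side","scene"):
    s=r.snapshot(n);pickle.dump(s,open(n+"1.pkl","wb"))
    m=cv2.inRange(cv2.cvtColor(s["pixels"],cv2.COLOR_BGR2HSV),(16,120,50),(34,255,255))
    out=[]
    for y,x in np.argwhere(m>0):
        o,d=ray(s,(x,y));o=Rm.T@(o-[f[0],f[1],115]);d=Rm.T@d
        A=d[0]**2+d[2]**2;B=o[0]*d[0]+o[2]*d[2];D=B*B-A*(o[0]**2+o[2]**2-95**2)
        if D<0: continue
        q=o+d*(-B-D**.5)/A
        if abs(q[1])<16: out.append((np.arctan2(-q[0],q[2]),q[1]))
    out=np.array(out)
    if len(out)>3: print(n,len(out),"angle min/mean/max",out[:,0].min().round(3),out[:,0].mean().round(3),out[:,0].max().round(3),"y",np.ptp(out[:,1]).round(0),out[:,1].mean().round(1))
```

```bash
python3 mark.py
```

```text
now machine [-1.124e+02 -1.000e-01  2.201e+02] theta 44.4 y [-0.001  1.     0.005] t 5.575 gap 49.8 F [-0.7  0.8  0.9] j [ 21. -40. 134. -24.  47. -55.]
rv [ 0.2 -0.6 -0.1] d [-7.6 -1.2 87.3] world [609. 130. 163.]
wrist 944 angle min/mean/max 0.674 0.787 0.895 y 26.0 -2.4
side 38 angle min/mean/max 0.656 0.771 0.885 y 27.0 -1.9
scene 8 angle min/mean/max 0.687 0.766 0.876 y 24.0 0.6
```

Emit:
{"method": "steer_hand", "body": {"segments": {"moves":[[0, -0.06, 0, -0.16, -0.04, 1.6, 50], [0, -0.06, 0, -0.304, -0.048, 3.48, 50], [0, -0.06, 0, -0.304, -0.048, 3.48, 50], [0, -0.06, 0, -0.304, -0.048, 3.48, 15], [0, -0.06, 0, -0.304, -0.048, 3.48, 15], [0, -0.06, 0, -0.304, -0.048, 3.48, 15], [0, -0.06, 0, -0.304, -0.048, 3.48, 15]]}}}

```text
time: 6.6
tool_pos: [608.1, 129.9, 161.0]
tcp_rot: [179.7, 44.8, 175.2]
ft_force: [20.2, 5.4, -17.8]
finger_gap: 26.1
grip_force: 40.9
```

```bash
python3 plan.py
```

```text
now machine [-46.6  -1.3 161. ] theta 44.8 y [-0.001  1.     0.004] t 6.6 gap 26.1 F [ 20.2   5.4 -17.8] j [ 16. -24. 131. -27.  33. -52.]
```

Emit:
{"method": "steer_hand", "body": {"segments": {"moves":[[0, 0.7, 0, -0.328, 0, 0.02, 15], [0, 1.4, 0, -0.648, 0, 0.08, 15], [0, 2.1, 0, -0.96, 0, 0.18, 15], [0, 2.8, 0, -1.26, 0, 0.312, 15], [0, 3.5, 0, -1.536, 0, 0.484, 15], [0, 4, 0, -1.72, 0, 0.628, 15], [0, 4.46, 0, -1.88, 0, 0.772, 15], [0, 4.46, 0, -1.88, 0, 0.772, 15]]}}}

```text
time: 7.6
tool_pos: [654.7, 126.1, 179.6]
tcp_rot: [179.8, -0.0, 175.4]
ft_force: [-2.4, 3.5, -4.9]
finger_gap: 26.5
grip_force: 49.2
```

```bash
python3 plan.py; python3 mark.py
```

```text
now machine [  0.2  -1.3 179.6] theta -0.0 y [-0.     1.     0.003] t 7.6 gap 26.5 F [-2.4  3.5 -4.9] j [  6.  18.  76.   0.  86. -79.]
wrist 2010 angle min/mean/max -0.121 -0.001 0.101 y 27.0 -3.0
side 11 angle min/mean/max -0.026 0.049 0.106 y 21.0 4.1
scene 56 angle min/mean/max -0.104 0.007 0.136 y 28.0 -1.7
```

The mark is at the top (0.00 rad from the wrist view, 0.007 from the scene view). Next I'll release, back off and move over to the knob.

```bash
python3 -c "
import numpy as np
f=np.load('fit.npy');f[0]+=-1.3*np.sin(-f[2]);f[1]-=1.3*np.cos(f[2]);np.save('fit.npy',f)"
```

Emit:
{"method": "steer_hand", "body": {"segments": {"moves":[[0, 0, 0, 0, 0, 0, 50], [0, 0, 0, 0, 0, 0, 50], [0, 0, 0, 0, 0, -1.2, 50], [0, 0, 0, 0, 0, -3.2, 50], [0, 0, 0, 0, 0, -3.2, 50]]}}}

```text
time: 8.38
tool_pos: [657.3, 124.7, 266.2]
tcp_rot: [179.8, 0.7, 175.4]
ft_force: [0.4, -0.6, 0.8]
finger_gap: 50.0
grip_force: 0.0
```

```bash
python3 mark.py; python3 plan.py -170 0 270 42;python3 plan.py -145 -165 225 42
```

```text
wrist 147 angle min/mean/max -0.102 0.062 0.589 y 27.0 -3.2
side 32 angle min/mean/max -0.164 -0.018 0.11 y 27.0 -2.1
scene 60 angle min/mean/max -0.099 0.016 0.14 y 28.0 1.7
now machine [  0.   -1.7 258.8] theta 0.1 y [0.001 1.    0.001] t 8.525 gap 50.1 F [ 0.4  0.  -0.4] j [  6.  17.  69.   0.  94. -79.]
rv [  0.1 -41.9  -0.1] d [170.    1.5 -11.5] world [485. 140. 270.]
now machine [  0.   -1.7 258.8] theta 0.1 y [0.001 1.    0.001] t 8.525 gap 50.1 F [ 0.4  0.  -0.4] j [  6.  17.  69.   0.  94. -79.]
rv [  0.1 -41.9  -0.1] d [ 144.9 -163.5   33.3] world [497. -27. 225.]
```

Emit:
{"method": "steer_hand", "body": {"segments": {"moves":[[0, -1, 0, 1.8, 0, -0.16, 50], [0, -2, 0, 3.6, 0, -0.32, 50], [0, -3.1, 0, 5.4, 0, -0.4, 50], [0, -4.2, 0, 7, 0, -0.48, 50], [0, -4.2, 0, 7, -2.2, 0, 50], [0, -4.2, 0, 6.6, -4.4, 0.4, 50], [0, -4.2, 0, 5.8, -6.52, 1.32, 50], [0, -4.2, 0, 5.8, -6.52, 1.32, 50]]}}}

```text
time: 9.52
tool_pos: [525.2, -28.6, 217.6]
tcp_rot: [180.0, 40.5, 175.2]
ft_force: [0.5, -0.0, -0.3]
finger_gap: 50.1
grip_force: 0.0
```

Emit:
{"method": "steer_hand", "body": {"segments": {"moves":[[0, 0, 0, 0, 0, 0, 50], [0, 0, 0, 0, 0, 0, 50]]}, "quiet": true}}

```text
ok
```

```bash
python3 plan.py -90 -165 163 42; python3 -c "
from h import *
from bench import r
s=r.snapshot('wrist');pickle.dump(s,open('wrist2.pkl','wb'));cv2.imwrite('pics/w2.png',s['pixels'])
f=np.load('fit.npy');Rm=R.from_euler('z',f[2]).as_matrix()
for bl in blobs(s,(0,150,40),(6,255,255),None,300):
    o,d=ray(s,bl[1]);o=Rm.T@(o-[f[0],f[1],0]);d=Rm.T@d
    print(bl,(o+d*(174-o[2])/d[2]).round(1))
m=np.array([(-99,-165,173),(-99,-150,173),(-99,-180,173)]);print(proj(s,m@Rm.T+[f[0],f[1],0]).round(0))
"
```

```text
now machine [-115.4 -162.4  222.2] theta 40.8 y [0.003 1.    0.   ] t 9.775 gap 49.7 F [ 0.5 -0.4  0.5] j [-12. -51. 138.   6.  53. -99.]
rv [-0.1 -1.2 -0.1] d [19.4 -2.5 61.4] world [552. -31. 163.]
([299, 166, 43, 36, 1486], [319.6, 183.5]) [-100.9 -165.9  174. ]
[[321. 184.]
 [342. 184.]
 [300. 184.]]
```

View pics/w2.png

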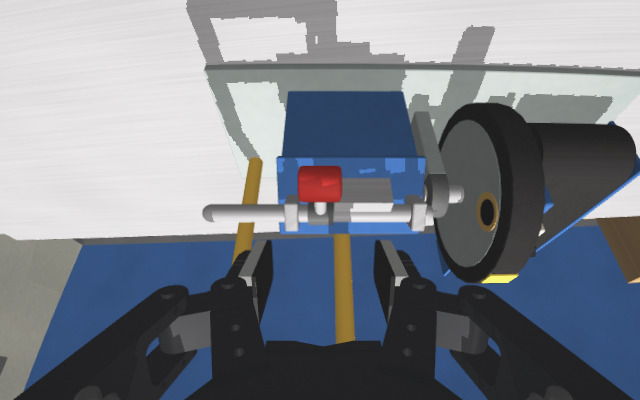

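The knob sits at (320,184), where the projection puts it, and a grey lug starts 8 px to its right (columns 350-391). I need the lug's height before I close fingers beside it.

Run:
```python
from h import *
a,b,w=load("scene"),load("side1"),load("wrist2")
A=cv2.resize(w["pixels"][150:240,270:430],None,fx=5,fy=5,interpolation=2)
B=cv2.resize(b["pixels"][170:220,300:365],None,fx=6,fy=6,interpolation=2)
C=cv2.resize(a["pixels"][205:260,320:367],None,fx=6,fy=6,interpolation=2)
I=np.zeros((450+0,800,3),np.uint8); I[:450]=A
J=np.zeros((340,800,3),np.uint8); J[:B.shape[0],:B.shape[1]]=B; J[:C.shape[0],400:400+C.shape[1]]=C
cv2.imwrite("pics/lug.png",cv2.resize(np.vstack([I,J]),None,fx=.75,fy=.75,interpolation=3))
```

```text
(no output)
```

View pics/lug.png

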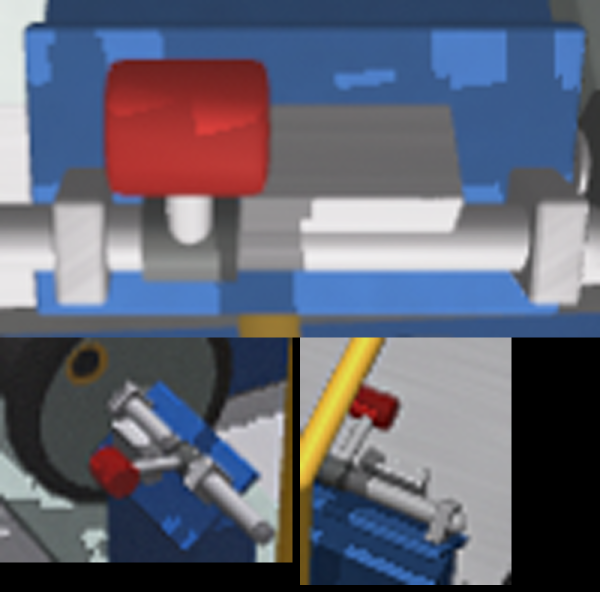

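The lug's upper right corner is at crop (461,198) in the wrist view and about (425,470) in the scene inset. I'll triangulate it.

Run:
```python
from h import *
a,b,w=load("scene"),load("side1"),load("wrist2")
f=np.load('fit.npy');Rm=R.from_euler('z',f[2]).as_matrix()
W=lambda x,y:(270+x/3.75-.4,150+y/3.75-.4)
S=lambda x,y:(320+(x-300)/4.5-.4,205+(y-337.5)/4.5-.4)
B=lambda x,y:(300+x/4.5-.4,170+(y-337.5)/4.5-.4)
for n,u in(("top rear",((w,W(458,233)),(a,S(426,470)))),("top front",((w,W(461,198)),(a,S(426,470)))),("w/side",((w,W(461,198)),(b,B(112,425))))):
    p,e=tri(*u);print(n,(Rm.T@(p-[f[0],f[1],0])).round(1),e)
o,d=ray(w,W(268,120));o=Rm.T@(o-[f[0],f[1],0]);d=Rm.T@d;print((o+d*(173-o[2])/d[2]).round(1))
```

```bash
python3 plan.py -92 -166 166 42
```

```text
top rear [ -65.1 -107.3  175.3] [1.8, 1.8]
top front [ -69.6 -107.9  169.7] [0.8, 0.8]
w/side [ -66.7 -108.   167.5] [0.5, 0.5]
[-101.7 -150.9  173. ]
now machine [-115.2 -161.8  222.7] theta 40.8 y [0.001 1.    0.   ] t 9.825 gap 50.1 F [0.1 0.3 0.2] j [-12. -51. 138.   6.  53. -99.]
rv [-0.  -1.2 -0.1] d [19.5 -4.2 58.1] world [550. -32. 166.]
```

Scaled: 40 mm is 1.6, 25 mm is 1, -1.2 degrees is -0.12.

Emit:
{"method": "steer_hand", "body": {"segments": {"moves":[[0, -0.12, 0, 0.4, -0.16, 0.4, 50], [0, -0.12, 0, 0.64, -0.168, 1, 50], [0, -0.12, 0, 0.76, -0.168, 1.6, 50], [0, -0.12, 0, 0.76, -0.168, 1.6, 50]]}, "force": 30}}

```text
time: 10.32
tool_pos: [537.3, -30.5, 177.9]
tcp_rot: [180.0, 41.8, 175.4]
ft_force: [0.7, 0.0, -0.2]
finger_gap: 49.7
grip_force: 0.0
```

```bash
python3 plan.py -92 -166 166 42
```

```text
now machine [-104.3 -165.5  177.9] theta 41.8 y [0.    1.    0.001] t 10.325 gap 49.7 F [ 0.7  0.  -0.2] j [ -13.  -48.  142.    8.   45. -101.]
rv [ 0.  -0.2 -0. ] d [-1.2 -0.5 17.1] world [550. -32. 166.]
```

Scaled: 17 mm is 0.68, -1 mm is -0.04.

Emit:
{"method": "steer_hand", "body": {"segments": {"moves":[[0, 0, 0, -0.04, -0.02, 0.68, 50], [0, 0, 0, -0.04, -0.02, 0.68, 50], [0, 0, 0, -0.04, -0.02, 0.68, 20], [0, 0, 0, -0.04, -0.02, 0.68, 20], [0, 0, 0, -0.04, -0.02, 0.68, 20], [0, 0, 0, -0.04, -0.02, 0.68, 20]]}}}

```text
time: 11.08
tool_pos: [550.2, -33.3, 168.4]
tcp_rot: [180.0, 42.0, 175.3]
ft_force: [0.1, 0.1, -0.1]
finger_gap: 20.4
grip_force: 0.0
```

```bash
python3 plan.py -45 -166 214 42
```

```text
now machine [ -91.2 -167.3  168.4] theta 42.0 y [0.002 1.    0.   ] t 11.075 gap 20.4 F [ 0.1  0.1 -0.1] j [ -12.  -44.  141.    8.   42. -102.]
rv [-0.1  0.  -0.1] d [-64.9   1.4  -2.9] world [596. -36. 214.]
```

Create knob.py:
```python
from h import *
from bench import r
f=np.load('fit.npy');Rm=R.from_euler('z',f[2]).as_matrix()
u=[]
for n in('wrist','scene','side'):
    s=r.snapshot(n);pickle.dump(s,open(n+'3.pkl','wb'))
    bl=blobs(s,(0,150,30),(6,255,255),None,15)
    if n=='scene': bl=[b for b in bl if 310<b[1][0]<370 and 190<b[1][1]<260]
    if n=='side': bl=[b for b in bl if 300<b[1][0]<350 and 160<b[1][1]<220]
    print(n,bl)
    if bl: u.append((s,max(bl,key=lambda b:b[0][4])[1]))
    else: u.append(None)
for i,j in((0,1),(0,2),(1,2)):
    if u[i] and u[j]: p,e=tri(u[i],u[j]);print(i,j,(Rm.T@(p-[f[0],f[1],0])).round(1),e)
```

```bash
python3 knob.py;python3 -c "
from h import *
cv2.imwrite('pics/w3.png',load('wrist3')['pixels'])"
```

```text
wrist [([300, 215, 57, 46, 2182], [325.5, 236.0])]
scene [([331, 216, 11, 9, 60], [336.2, 220.1])]
side [([324, 197, 7, 8, 32], [327.1, 201.2])]
0 1 [-102.6 -165.4  172.7] [1.7, 1.7]
0 2 [ -90.9 -167.7  166.1] [1.7, 1.7]
1 2 [ -98.3 -168.1  170.2] [6.6, 6.6]
```

View pics/w3.png

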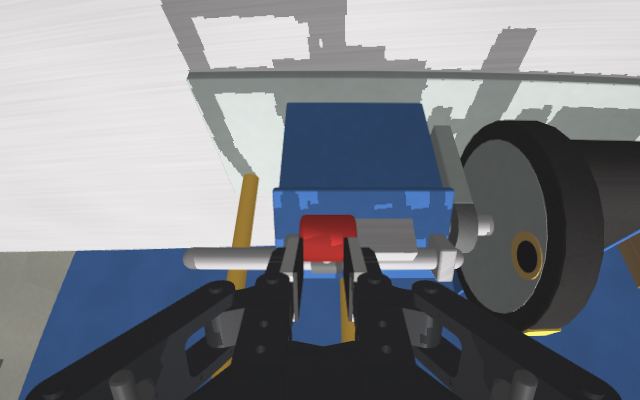

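Run:
```python
from h import *
from bench import r
s=load('wrist3');t=r.sense();p=np.array(t['tool_pos']);Q=R.from_euler('xyz',t['tcp_rot'],degrees=True).as_matrix()
P=np.linalg.inv(np.array(s['pose']))
Z=lambda q:-(P@np.r_[q,1])[2]
print('fx',s['fx'],'tcp px',proj(s,[p,p-19*Q[:,2]]).round(0).tolist(),'depth',Z(p),'knob depth from width',s['fx']*30/56)
print('camera in tool',(Q.T@(np.array(s['pose'])[:3,3]-p)).round(1), (Q.T@-np.array(s['pose'])[:3,2]).round(2))
o,d=ray(s,(328.5,237.5));k=d/(-np.array(s['pose'])[:3,2]@d)*(s['fx']*30/56)
f=np.load('fit.npy');Rm=R.from_euler('z',f[2]).as_matrix()
print('knob machine',(Rm.T@(o+k-[f[0],f[1],0])).round(1),'in tool',(Q.T@(o+k-p)).round(1))
print(p,t['joint_pos'])
```

```text
fx 312.52790913322247 tcp px [[325.0, 236.0], [325.0, 251.0]] depth 179.6913992942777 knob depth from width 167.42566560708346
camera in tool [  70.8   -1.2 -166.6] [-0.28  0.    0.96]
knob machine [-102.1 -165.4  173.9] in tool [  4.2   1.9 -11.6]
[550.15583716 -33.28288545 168.14301328] [ -12.49238431  -43.86640149  140.70596794    7.84650192   41.67313454
 -101.67487191]
```

The fingertips appear level with the near edge of the knob (325,236) and closed to 20 mm without touching it. So they came up short: open, go 9 mm deeper and 4 mm towards the robot, then close again.

Scaled: 9 mm is 0.36, 4 mm is 0.16.

Emit:
{"method": "steer_hand", "body": {"segments": {"moves":[[0, 0, 0, 0, 0, 0, 44], [0, 0, 0, 0, 0, 0, 44], [0, 0, 0, 0.16, 0.06, 0.2, 44], [0, 0, 0, 0.16, 0.06, 0.36, 44], [0, 0, 0, 0.16, 0.06, 0.36, 44], [0, 0, 0, 0.16, 0.06, 0.36, 24], [0, 0, 0, 0.16, 0.06, 0.36, 24], [0, 0, 0, 0.16, 0.06, 0.36, 24]]}}}

```text
time: 12.22
tool_pos: [553.0, -31.3, 158.3]
tcp_rot: [179.9, 41.9, 175.3]
ft_force: [-2.8, 4.3, 0.4]
finger_gap: 28.7
grip_force: 29.4
```

```bash
python3 plan.py
```

```text
now machine [ -88.6 -165.1  158.3] theta 41.9 y [0.001 1.    0.001] t 12.225 gap 28.7 F [-2.8  4.3  0.4] j [ -12.  -42.  141.    8.   40. -101.]
```

Gripped at 28.7 mm. Now I'll lift along the arc.

The manual's scale: shifts go in units of 25 mm and turns go in units of 10 degrees. Converting my numbers, -63.3 mm is -2.532, -59.5 mm is -2.38.

Emit:
{"method": "steer_hand", "body": {"segments": {"moves":[[0, 0, 0, -0.352, 0, -0.228, 24], [0, 0, 0, -0.736, 0, -0.392, 24], [0, 0, 0, -1.144, 0, -0.488, 24], [0, 0, 0, -1.564, 0, -0.508, 24], [0, 0, 0, -1.98, 0, -0.456, 24], [0, 0, 0, -2.38, 0, -0.336, 24], [0, 0, 0, -2.532, 0, -0.264, 24], [0, 0, 0, -2.532, 0, -0.264, 24]]}}}

```text
time: 13.22
tool_pos: [597.5, -35.1, 209.0]
tcp_rot: [180.0, 42.2, 175.3]
ft_force: [-2.7, 6.4, 5.1]
finger_gap: 28.2
grip_force: 29.6
```

```bash
python3 plan.py; python3 knob.py
```

```text
now machine [ -43.9 -165.3  209. ] theta 42.2 y [0.001 1.    0.001] t 13.225 gap 28.2 F [-2.7  6.4  5.1] j [ -11.  -35.  131.    7.   41. -100.]
wrist [([292, 199, 64, 52, 3095], [323.8, 224.5])]
scene [([331, 215, 6, 8, 27], [333.7, 218.9])]
side [([328, 183, 11, 8, 43], [332.8, 186.9])]
0 1 [ -70.6 -162.4  213.6] [3.7, 3.7]
0 2 [ -70.5 -166.8  212.6] [2.0, 2.0]
1 2 [ -71.2 -161.8  209. ] [3.0, 3.0]
```

Scaled: 71 mm is 2.84, 10 mm is 0.4.

Emit:
{"method": "steer_hand", "body": {"segments": {"moves":[[0, 0, 0, 0, 0.4, 0, 24], [0, 0, 0, 0, 0.8, 0, 24], [0, 0, 0, 0, 1.2, 0, 24], [0, 0, 0, 0, 1.6, 0, 24], [0, 0, 0, 0, 2, 0, 24], [0, 0, 0, 0, 2.4, 0, 24], [0, 0, 0, 0, 2.72, 0, 24], [0, 0, 0, 0, 2.84, 0, 24]]}}}

```text
time: 14.38
tool_pos: [603.2, 35.0, 209.0]
tcp_rot: [-180.0, 42.3, 175.3]
ft_force: [-3.7, -2.7, 5.0]
finger_gap: 28.2
grip_force: 29.4
```

```bash
python3 plan.py; python3 knob.py
```

```text
now machine [-43.8 -95.  209. ] theta 42.3 y [ 0.002  1.    -0.001] t 14.375 gap 28.2 F [-3.7 -2.7  5. ] j [  1. -32. 130.  -6.  41. -81.]
wrist [([291, 199, 64, 51, 3109], [322.6, 224.2])]
scene [([348, 221, 9, 11, 68], [352.0, 225.8])]
side [([317, 173, 11, 7, 42], [322.0, 176.1])]
0 1 [-71.2 -96.1 214.8] [0.1, 0.1]
0 2 [-69.4 -96.8 212.3] [1.5, 1.5]
1 2 [-71.7 -97.5 212.4] [1.5, 1.5]
```

Scaled: 3 mm is 0.12, 1.5 mm is 0.06.

Emit:
{"method": "steer_hand", "body": {"segments": {"moves":[[0, 0, 0, 0, 0.06, 0, 24], [0, 0, 0, 0, 0.12, 0, 24]]}}}

```text
time: 14.78
tool_pos: [603.3, 35.9, 208.9]
tcp_rot: [-179.7, 42.2, 175.4]
ft_force: [-7.8, -17.0, 7.4]
finger_gap: 28.3
grip_force: 29.8
```

```bash
python3 plan.py
```

```text
now machine [-43.8 -94.1 208.9] theta 42.2 y [ 0.004  1.    -0.003] t 14.775 gap 28.3 F [ -7.8 -17.    7.4] j [  1. -32. 130.  -7.  41. -81.]
```

The bolt is on its end stop: travel 71 mm and the reaction has risen to 17 N. Now I'll fold the handle.

Scaled: 65.8 mm is 2.632, 63.3 mm is 2.532.

Emit:
{"method": "steer_hand", "body": {"segments": {"moves":[[0, 0, 0, 0.152, -0.06, -0.072, 24], [0, 0, 0, 0.552, -0.06, -0.192, 24], [0, 0, 0, 0.968, -0.06, -0.244, 24], [0, 0, 0, 1.388, -0.06, -0.224, 24], [0, 0, 0, 1.796, -0.06, -0.128, 24], [0, 0, 0, 2.18, -0.06, 0.036, 24], [0, 0, 0, 2.532, -0.06, 0.264, 24], [0, 0, 0, 2.632, -0.06, 0.344, 24]]}}}

```text
time: 15.78
tool_pos: [560.3, 38.9, 158.7]
tcp_rot: [-179.9, 42.3, 175.3]
ft_force: [-29.4, -9.3, 21.6]
finger_gap: 28.0
grip_force: 51.0
```

```bash
python3 plan.py
```

```text
now machine [-86.9 -94.5 158.7] theta 42.3 y [ 0.003  1.    -0.002] t 15.775 gap 28.0 F [-29.4  -9.3  21.6] j [  2. -39. 139.  -7.  38. -79.]
```

Emit:
{"method": "steer_hand", "body": {"segments": {"moves":[[0, 0, 0, 0, 0, 0, 24], [0, 0, 0, 0, 0, 0, 24]]}}}

```text
time: 16.02
tool_pos: [560.1, 38.8, 158.8]
tcp_rot: [-179.8, 42.2, 175.3]
ft_force: [-21.4, -6.9, 15.2]
finger_gap: 28.2
grip_force: 50.5
```

```bash
python3 plan.py
```

```text
now machine [-87.1 -94.6 158.8] theta 42.2 y [ 0.003  1.    -0.002] t 16.025 gap 28.2 F [-21.4  -6.9  15.2] j [  2. -39. 139.  -7.  38. -79.]
```

Scaled: -50 mm is -2, -15 mm is -0.6.

Emit:
{"method": "steer_hand", "body": {"segments": {"moves":[[0, 0, 0, 0, 0, 0, 50], [0, 0, 0, 0, 0, 0, 50], [0, 0, 0, 0, 0, 0, 50], [0, 0, 0, 0, 0, -0.6, 50], [0, 0, 0, 0, 0, -1.2, 50], [0, 0, 0, 0, 0, -2, 50], [0, 0, 0, 0, 0, -2, 50]]}}}

```text
time: 16.9
tool_pos: [526.1, 43.3, 194.7]
tcp_rot: [180.0, 42.2, 175.3]
ft_force: [-0.1, 0.7, 0.3]
finger_gap: 49.5
grip_force: 0.0
```

```bash
python3 plan.py; python3 knob.py; python3 mark.py; python3 -c "
from h import *
cv2.imwrite('pics/w4.png',load('wrist3')['pixels'])"
```

```text
now machine [-121.4  -92.9  194.7] theta 42.2 y [0.001 1.    0.001] t 16.9 gap 49.5 F [-0.1  0.7  0.3] j [  3. -50. 141.  -7.  47. -80.]
wrist [([297, 203, 46, 37, 1614], [319.9, 220.8])]
scene [([351, 224, 10, 9, 66], [355.6, 227.8])]
side [([310, 183, 10, 11, 70], [314.1, 188.1])]
0 1 [-102.   -95.2  174.1] [0.8, 0.8]
0 2 [-98.1 -95.8 172.9] [0.6, 0.6]
1 2 [-99.6 -95.2 174.7] [1.9, 1.9]
side 32 angle min/mean/max -0.164 -0.018 0.11 y 27.0 -2.1
scene 59 angle min/mean/max -0.099 0.016 0.14 y 27.0 2.0
```

View pics/w4.png

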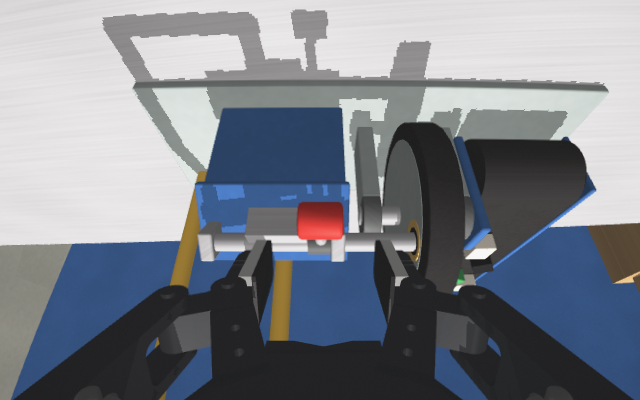

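The bolt is inside the keeper ring at (415,243), and the knob is folded at machine (-99,-95,173), right next to the lug. The mark is still on top and the hand is clear.

```bash
python3 -c "
from bench import r
print(r.hand_in())"
```

```text
the job is handed in; nothing more can be done
None
```

The job is handed in with the wheel locked: the yellow mark is at the top, the bolt is fully home in the keeper hole, and the handle is folded into the other slot. The arm did not go near the contactor, module or screwdriver.

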